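# Pack the candle-mould clamp and hold it shut

## Task

Pack the gap between the clamp's pusher and the split candle mould with orange spacer blocks, stood upright on the bed plate one behind the other with their broad faces towards the mould, until a push on the red handle closes the gap and shuts the mould before the pusher runs out of stroke; how many it takes you must find out. Finish while holding: keep pushing the handle so that the spacers stay clamped and the two mould halves stay shut, and do not let go. Leave the candles, the brass weight, the tin and the scraper where they are.

Things in the scene. Friction and masses are not known exactly. Their poses are not given: they have to be found in the camera images.
- bed: Dark steel bed plate, 90 mm (its x) by 380 mm (its y) by 12 mm thick, fixed to the table at a varying place and angle. Origin at the centre of its underside on the table; its +y is the direction in which the clamp pushes, towards the aluminium mould. Its upper face is 12 mm above the table. On it from -y to +y: push clamp, empty gap, moving mould half, fixed mould half, blue end stop. There are no walls beside the gap.
- mould_half (a joint): Slide of the moving mould half (aluminium U, 70 mm wide, 60 mm high above the plate) towards the fixed half: 0 = sprung open with an 8 mm seam between the halves, 0.008 = shut. A spring of 3 N (open) to 5 N (shut) holds it open.
- mould_face (a point): Centre of the moving mould half's flat rear face (70 mm wide, looks to the bed's -y), 25 mm above the plate; one side of the gap. Moves with joint mould_half. Axes as the bed's.
- pusher (a joint): Slide of the clamp's pusher along the bed's +y: 0 = drawn back (where its spring returns it), 0.060 = end of its stroke. Return spring 2.5 N at 0 to 5.2 N at 0.060. The blue clamp body is bolted at a varying place along the bed, so the empty gap between the drawn-back pusher and the mould is 62 to 132 mm; without enough spacers the pusher reaches the end of its stroke before the mould is shut.
- pusher_face (a point): Centre of the front face of the steel pusher plate (44 mm wide, 44 mm high), 25 mm above the plate; the other side of the gap. Moves with joint pusher. Axes as the bed's.
- handle (a point): Middle of the upper part of the upright red handle behind the blue clamp body, 70 mm above the bed plate; moves with joint pusher. The handle is 24 mm wide along the bed's x, 12 mm along its y, and its top is 18 mm above this point. The blue clamp body's top is 46 mm above the plate and its rear face 73 mm from this point when drawn back. Push it along the bed's +y.
- spacer_a_mid (a point): Centre of a loose orange plastic spacer block: 44 mm along its x (grip it across this), 32 mm along its y (its thickness), 50 mm tall along z, about 75 g; all four are alike. It stands on the table in the front row; it goes into the gap with its y along the bed's y.
- spacer_b_mid (a point): Centre of a loose orange plastic spacer block: 44 mm along its x (grip it across this), 32 mm along its y (its thickness), 50 mm tall along z, about 75 g; all four are alike. It stands on the table in the front row; it goes into the gap with its y along the bed's y.
- spacer_c_mid (a point): Centre of a loose orange plastic spacer block: 44 mm along its x (grip it across this), 32 mm along its y (its thickness), 50 mm tall along z, about 75 g; all four are alike. It stands on the table in the front row; it goes into the gap with its y along the bed's y.
- spacer_d_mid (a point): Centre of a loose orange plastic spacer block: 44 mm along its x (grip it across this), 32 mm along its y (its thickness), 50 mm tall along z, about 75 g; all four are alike. It stands on the table in the front row; it goes into the gap with its y along the bed's y.
- votive: Bystander, to be left alone: small white ceramic candle, 52 mm across, 55 mm high, in the front row among the spacers. Origin at the centre of its underside.
- weight: Bystander, to be left alone: brass weight, 40 mm across, 50 mm high, in the front row among the spacers. Origin at the centre of its underside.
- jar_1: Bystander, to be left alone: white ceramic candle jar, 78 mm across, 95 mm high, standing beside an end of the bed. Origin at the centre of its underside.
- jar_2: Bystander, to be left alone: white ceramic candle jar, 78 mm across, 95 mm high, standing beside an end of the bed. Origin at the centre of its underside.
- tin: Bystander, to be left alone: tin, 64 mm across, 70 mm high, on the right. Origin at the centre of its underside.
- scraper: Bystander, to be left alone: flat scraper lying on the left of the table. Origin at the centre of its underside (for the scraper, of its length).
Mind the look-alikes: they are no part of the job. What is shaped like the part that bears spacer_d_mid but blue or green is not meant.

How it is judged (in metres and radians):
On the way:
1. a first spacer stands upright and square in the gap on the bed plate, let go (((angle between spacer_a_mid's own z axis and vertical below 0.15 rad and angle between the y axis of spacer_a_mid and the y axis of bed, either way round below 0.2 rad and x of spacer_a_mid in the frame of bed between -0.02 and 0.02 m and y of spacer_a_mid in the frame of bed between -0.045 and 0.095 m and z of spacer_a_mid in the frame of bed between 0.032 and 0.042 m and contact force between the fingers and spacer_a below 0.3 N) or (angle between spacer_b_mid's own z axis and vertical below 0.15 rad and angle between the y axis of spacer_b_mid and the y axis of bed, either way round below 0.2 rad and x of spacer_b_mid in the frame of bed between -0.02 and 0.02 m and y of spacer_b_mid in the frame of bed between -0.045 and 0.095 m and z of spacer_b_mid in the frame of bed between 0.032 and 0.042 m and contact force between the fingers and spacer_b below 0.3 N) or (angle between spacer_c_mid's own z axis and vertical below 0.15 rad and angle between the y axis of spacer_c_mid and the y axis of bed, either way round below 0.2 rad and x of spacer_c_mid in the frame of bed between -0.02 and 0.02 m and y of spacer_c_mid in the frame of bed between -0.045 and 0.095 m and z of spacer_c_mid in the frame of bed between 0.032 and 0.042 m and contact force between the fingers and spacer_c below 0.3 N) or (angle between spacer_d_mid's own z axis and vertical below 0.15 rad and angle between the y axis of spacer_d_mid and the y axis of bed, either way round below 0.2 rad and x of spacer_d_mid in the frame of bed between -0.02 and 0.02 m and y of spacer_d_mid in the frame of bed between -0.045 and 0.095 m and z of spacer_d_mid in the frame of bed between 0.032 and 0.042 m and contact force between the fingers and spacer_d below 0.3 N))), for 0.2 s.
At the end, for the whole second after the job is handed in: The moving mould half is within 1.5 mm of shut; a spacer presses on it and a spacer is pressed by the pusher with over 3 N each; the fingers press on the pusher or its handle with over 3 N; every spacer in the gap stands within 0.15 rad of upright and within 0.2 rad of square to the bed (value of joint mould_half above 0.0065 m and contact force between any of spacer_a, spacer_b, spacer_c, spacer_d and mould_half above 3 N and contact force between any of spacer_a, spacer_b, spacer_c, spacer_d and pusher above 3 N and contact force between the fingers and pusher above 3 N and (x of spacer_a_mid in the frame of bed below -0.05 m or x of spacer_a_mid in the frame of bed above 0.05 m or y of spacer_a_mid in the frame of bed below -0.055 m or y of spacer_a_mid in the frame of bed above 0.11 m or (angle between spacer_a_mid's own z axis and vertical below 0.15 rad and angle between the y axis of spacer_a_mid and the y axis of bed, either way round below 0.2 rad)) and (x of spacer_b_mid in the frame of bed below -0.05 m or x of spacer_b_mid in the frame of bed above 0.05 m or y of spacer_b_mid in the frame of bed below -0.055 m or y of spacer_b_mid in the frame of bed above 0.11 m or (angle between spacer_b_mid's own z axis and vertical below 0.15 rad and angle between the y axis of spacer_b_mid and the y axis of bed, either way round below 0.2 rad)) and (x of spacer_c_mid in the frame of bed below -0.05 m or x of spacer_c_mid in the frame of bed above 0.05 m or y of spacer_c_mid in the frame of bed below -0.055 m or y of spacer_c_mid in the frame of bed above 0.11 m or (angle between spacer_c_mid's own z axis and vertical below 0.15 rad and angle between the y axis of spacer_c_mid and the y axis of bed, either way round below 0.2 rad)) and (x of spacer_d_mid in the frame of bed below -0.05 m or x of spacer_d_mid in the frame of bed above 0.05 m or y of spacer_d_mid in the frame of bed below -0.055 m or y of spacer_d_mid in the frame of bed above 0.11 m or (angle between spacer_d_mid's own z axis and vertical below 0.15 rad and angle between the y axis of spacer_d_mid and the y axis of bed, either way round below 0.2 rad))); the arm keeps its last pose, push and grip.
It fails at once if a candle is moved by over 30 mm (distance of any of votive, jar_1, jar_2 from where it was at the start of the episode above 0.03 m).
It fails at once if the weight, tin or scraper is moved by over 30 mm (distance of any of weight, tin, scraper from where it was at the start of the episode above 0.03 m).
It also fails if it takes over 72 s, if anything falls off the work surface, if the arm or the gripper's body presses on something with over 40 N, if the wrist force passes 120 N, or if a joint passes its speed limit or range.

## Robot

A 7-joint arm with a two-finger parallel gripper is mounted at the origin on the work surface. World frame = base frame: x ahead of the robot, y to its left, z up, the work surface at z = 0. Lengths are in mm, angles in rad, forces in N, time in s.
With the tool pointing down it reaches from about 400 to 875 mm from the base axis. Payload 4.4 kg.
Tool frame: the origin (TCP) lies on the centre line of the jaws, within the pads' length; the fingertips stand 25 mm ahead of it and the grasp point (between the pads) lies 6 mm ahead of it (ctrl.finger_overhang is the distance from the TCP to the fingertips, in mm); z points along the fingers, y is the line along which they close (so a half turn about z gives the same grasp; the last joint's range is limited). The gripper opens to 85 mm and grips with 20 to 120 N. Pads are 22 mm wide; open, the fingers measure 114 mm over their backs; the gripper's body (76 mm by 85 mm) begins 54 mm behind the grasp point. The pads swing forward as they close: fully open they stand 13 mm farther back than shut.
Start: joints at [1.074, 0.628, 0.038, 1.517, -0.027, 0.996, -0.02], TCP at [271.466, -590.613, 256.313] pointing down, gripper open.
Joint ranges: [-3.06, 3.06], [-0.37, 2.12], [-1.25, 1.32], [0.18, 2.47], [-1.1, 4.24], [0.23, 1.98], [-2.94, 2.94]. Speed limits (rad/s): [2.57, 2.57, 3.14, 3.14, 3.14, 3.14, 3.14].

## Interface

Orientations are given as [roll, pitch, yaw] about the fixed x, y, z axes, in that order (R = Rz(yaw) Ry(pitch) Rx(roll)).
In Python, from cell import ctrl gives the robot as it stands. The module is installed in compiled form; this text tells all that it offers.
- The arm moves only by the tool play_rows, never from a script. Its argument "targets" is a list of rows, each a list of 5 numbers: the closure, from 0 (fully open) to 1 (shut), then the shift along the tool's x, y, z in cm, then the turn about the tool's z in degrees. In form: [[gripper, dx, dy, dz, spin], ...]. A call has 1 to 10 rows; each row is the pose to reach, as a shift and turn from the pose commanded when the call began, along the tool's axes at that moment; what a row does not reach only later rows make up. A row lasts 1/10 s, in which the tool goes at most 50 mm and 8.59 degrees, less where a joint would pass 70% of its speed; a pose out of reach is approached as far as the arm can. A call with a gripper value outside its range is refused whole. The fingers move at their own pace and stop on an object; the grip force is fixed at half the most. Time passes only in rows, so rows that repeat a pose let the fingers close. It gives the time, the measured TCP pose, the force, the opening and the grip force at its end, in the units of the state.
- ctrl.read_state(): the state, without advancing time (a new reading comes with each control period).
- ctrl.get_image(name): name is "scene" or "top" or "wrist"; returns (picture, depth): 400x640x3 uint8, red, green, blue; 400x640 float32, mm along the optical axis (not along the pixel's ray), 0 where there is no reading.
- ctrl.calibration(name): a dict with "vfov" (degrees; the focal length in pixels is half the picture's height over the tangent of half this angle, whatever the lens; pixels are square), "cx", "cy" (the principal point, pixels), "extrinsics" (4x4, takes a point from camera to world coordinates); the wrist camera has in their place "mount" (4x4, takes a point from camera to tool coordinates, whose origin is the TCP and whose axes are the flange's). Camera axes: x right, y down, z forward; pixel columns grow to the right and rows downward; lengths in mm; the calibration is good to about 2 mm. The wrist camera is an equidistant fisheye: a pixel r from the principal point sees the ray r / f radians off the axis. A picture is of the moment at which its call begins: read the wrist's pose just before it. calibration takes no time and is no camera call.
- ctrl.finish_job(): hands the job in; it is judged then, once.
Trained networks look in the newest picture that a camera, given by its name, has taken for a name from the list of things; names that differ only in an ending like _2 or _b are one class to them, and where a whole thing is asked for, a point or a joint stands for the part that bears it (a point fixed in the world has none). Each returns a list of dicts, best first, with "confidence" (0 to 1); they miss things now and then, are a little off and sometimes report something else, mostly with a low value. They report only what shows in the picture. A call takes as long as a camera call. They do not tell look-alikes from the thing itself.
- ctrl.search_frame(camera, name): "bbox" ([left, top, right, bottom] in pixels, round what is visible of it).
- ctrl.trace(camera, name): "pixels" (400x640 bool, what is visible of it) and "bbox" ([left, top, right, bottom] in pixels, round what is visible of it).
The state is a dict: "clock": time; "qpos": joint angles; "qd": joint speeds; "tau": joint torques, N m; "eef_pos": TCP position; "tool_rot": TCP orientation; "force": force on the tool from outside, world axes, zero at the start; "torque": the same for the moment, N m; "width": finger opening in mm; "gripper_force": force on a finger pad.
Only numpy, scipy, OpenCV 4.12 (cv2) and the standard library are available. Lean on these libraries where they do the work, as an engineer would, in place of code of your own. Each camera call takes 0.05 s, during which the arm holds its last target. There are 200 camera calls.

## Working session

There is one attempt and no reset: what is moved stays moved. The work goes in short steps, Python scripts to look and compute and a tool call to move; the robot and the scene stay as the last step left them, time stands still between calls to the robot, and variables do not carry over. Pictures are saved under pics/ and viewed, at most 10 in all, crops included, and the job is handed in when it is done.

Besides the shell and the picture viewer there is one more tool, called as name(argument=value, ...) on one line, values as JSON. play_rows: Moves the arm, as the interface text tells. Its arguments: {"type":"object","properties":{"targets":{"type":"array"}},"required":["targets"]}

```bash
mkdir -p pics; cat > h.py <<'E'
import numpy as np,cv2
from cell import ctrl
def pts(name,depth):
    c=ctrl.calibration(name);f=200/np.tan(np.radians(c['vfov'])/2)
    v,u=np.mgrid[0:400,0:640]
    P=np.stack([(u-c['cx'])/f*depth,(v-c['cy'])/f*depth,depth],-1)
    E=np.array(c['extrinsics']);return P@E[:3,:3].T+E[:3,3]
E
python3 - <<'E'
from h import *
ims=[]
for n in ['scene','top']:
    im,d=ctrl.get_image(n);np.savez(n,im=im,d=d)
    cv2.imwrite(f'pics/{n}.png',im[...,::-1])
    W=pts(n,d)
    for t in ['bed','mould_face','pusher_face','handle','spacer_a_mid','votive','weight','jar_1','tin','scraper']:
        for r in ctrl.trace(n,t)[:5]:
            m=r['pixels']&(d>0)
            p=W[m]; 
            if len(p)==0: continue
            zt=np.percentile(p[:,2],95); q=p[p[:,2]>zt-6]
            hsv=np.median(cv2.cvtColor(im,cv2.COLOR_RGB2HSV)[m],0)
            print(n,t,round(r['confidence'],2),r['bbox'],'top z',zt.round(),'c',((q.min(0)+q.max(0))/2).round(),'med',np.median(q,0).round(),m.sum(),hsv)
print(ctrl.read_state())
E
```

```text
scene bed 0.68 [270.3, 213.9, 427.4, 316.1] top z 72.0 c [597. 147.  71.] med [601. 144.  72.] 4725 [30. 14. 58.]
scene mould_face 0.82 [377.0, 223.5, 405.3, 261.4] top z 74.0 c [598. 124.  72.] med [600. 117.  72.] 617 [ 23.  24. 104.]
scene pusher_face 0.94 [290.6, 252.8, 347.0, 294.7] top z 100.0 c [ 617. -128.   98.] med [ 619. -128.  100.] 463 [30. 21. 98.]
scene pusher_face 0.48 [403.6, 140.6, 486.9, 203.1] top z 19.0 c [512. 411.  54.] med [476. 408.  18.] 600 [ 30.  18. 115.]
scene handle 0.73 [292.0, 255.5, 347.7, 294.8] top z 101.0 c [ 617. -128.   99.] med [ 618. -128.  100.] 360 [ 30.   21.  109.5]
scene handle 0.6 [361.8, 181.8, 381.4, 207.5] top z 53.0 c [447. 167.  51.] med [447. 166.  51.] 328 [ 11. 212. 108.]
scene spacer_a_mid 0.6 [393.2, 168.6, 415.2, 187.0] top z 53.0 c [436. 268.  51.] med [437. 268.  51.] 313 [ 11. 212. 103.]
scene votive 0.9 [286.8, 207.8, 307.6, 239.4] top z 56.0 c [453. -55.  58.] med [454. -55.  55.] 517 [ 20.  37. 131.]
scene votive 0.15 [363.4, 184.2, 379.1, 207.8] top z 53.0 c [448. 168.  51.] med [449. 167.  51.] 342 [ 11. 211. 110.]
sce
[... 2164 characters left out ...]
0.  15. 102.]
{'clock': 1.1, 'qpos': array([ 1.07419827,  0.62838086,  0.03849693,  1.51740463, -0.02701017,
        0.99630173, -0.01997251]), 'qd': array([ 0.00131909, -0.0013855 , -0.00151138, -0.0031339 , -0.00023899,
        0.00121777, -0.00148292]), 'tau': array([ 6.60538171e-05, -5.63281381e+01,  1.22570649e+00, -1.93776584e+01,
        1.09353225e-02,  1.75781366e-03,  8.08283062e-06]), 'eef_pos': array([ 271.47030702, -590.6092195 ,  256.32429091]), 'tool_rot': array([ 3.14157001e+00, -4.79420135e-05,  4.30797391e-01]), 'force': array([-0.53429701,  0.20499435,  0.02067299]), 'torque': array([ 0.03243963, -0.0196048 ,  0.02505968]), 'gripper_force': 0.0, 'width': 85.23749301791841}
```

```bash
python3 - <<'E'
import cv2,numpy as np
a=np.load('top.npz')['im'][...,::-1];b=np.load('scene.npz')['im'][...,::-1]
A=cv2.resize(a[115:265,150:500],(800,343));B=cv2.resize(b[120:320,130:500],(470,254))
c=np.zeros((600,800,3),np.uint8);c[:343]=A;c[343:597,:470]=B
c=np.clip(c.astype(float)*1.7,0,255).astype(np.uint8)
cv2.imwrite('pics/v1.png',c)
E
```

```text
(no output)
```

View pics/v1.png

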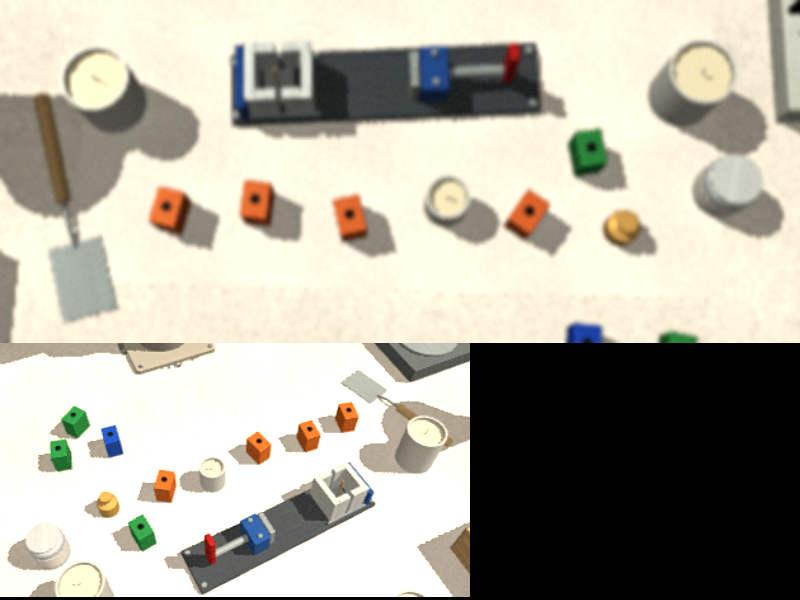

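```bash
cat > m.py <<'E'
from h import *
def load(n): z=np.load(n+'.npz');return z['im'],z['d']
def measure(load):
    out={}
    for n in ['top','scene']:
        im,d=load(n);W=pts(n,d);hsv=cv2.cvtColor(im,cv2.COLOR_RGB2HSV);H,S,V=[hsv[...,i] for i in range(3)]
        org=(((H<=16)&(H>=7))&(S>150)&(W[...,2]>43)&(W[...,2]<90)&(W[...,0]>350)&(W[...,0]<700)).astype(np.uint8)
        k,l=cv2.connectedComponents(org)
        for i in range(1,k):
            p=W[l==i]
            if len(p)<40: continue
            zt=np.median(p[:,2]);q=p[p[:,2]>p[:,2].max()-8]
            (c,s,a)=cv2.minAreaRect(q[:,:2].astype(np.float32))
            print(n,'spacer',np.round(c,1),np.round(s,1),round(a,1),'z',zt.round(1),'med',np.median(q,0).round(1),len(q))
        R=(W[...,0]>480)&(W[...,0]<720)&(W[...,1]>-250)&(W[...,1]<250)
        bd=R&(V<90)&(S<100)&(W[...,2]>6)&(W[...,2]<17)
        (c,s,a)=cv2.minAreaRect(W[bd][:,:2].astype(np.float32));print(n,'bed',np.round(c,1),np.round(s,1),round(a,2),W[bd][:,2].mean())
        red=R&((H<6)|(H>172))&(S>150)&(W[...,2]>60)
        print(n,'red',np.median(W[red],0).round(1),W[red].min(0).round(),W[red].max(0).round())
        blue=R&(H>100)&(H<125)&(S>120)&(W[...,2]>48)&(W[...,2]<70)
        for a,b in [(-150,100),(100,250)]:
            q=W[blue&(W[...,1]>a)&(W[...,1]<b)]
            if len(q): print(n,'blue',np.median(q,0).round(1),q.min(0).round(),q.max(0).round())
        g=R&(S<60)&(W[...,2]>48)&(W[...,2]<63)&(W[...,1]>-60)&(W[...,1]<80)
        q=W[g]; print(n,'pusher plate',len(q),q.min(0).round(),q.max(0).round(),np.median(q,0).round(1))
        g=R&(S<60)&(W[...,2]>66)&(W[...,2]<80)&(W[...,1]>60)
        q=W[g]; print(n,'mould top',len(q),q.min(0).round(),q.max(0).round(),np.median(q,0).round(1))
E
python3 - <<'E'
from m import *
measure(load)
c=ctrl.calibration('wrist');print(c)
E
```

```text
top spacer [445.5 166.4] [42.2 29.6] 0.4 z 49.9 med [446.1 165.8  50.1] 162
top spacer [433.8 268.7] [30.3 40.8] 75.6 z 49.9 med [433.8 268.8  51.1] 111
top spacer [ 439.5 -149.6] [29.1 42.2] 56.8 z 49.8 med [ 439.  -149.8   50.2] 164
top spacer [430.7  56.2] [42.5 28.8] 15.2 z 49.8 med [430.3  56.1  50. ] 157
top bed [601.3 -19.8] [467.1 160.4] 82.68 11.852777827805573
top red [ 611.3 -126.1   96.2] [ 604. -134.   60.] [ 626. -122.  103.]
top blue [605.9 -38.9  57.6] [582. -56.  49.] [635. -22.  64.]
top blue [585.6 192.8  56.8] [554. 184.  49.] [629. 198.  62.]
top pusher plate 70 [586. -50.  48.] [639.  -9.  63.] [610.3 -14.9  57. ]
top mould top 403 [559. 105.  66.] [635. 186.  78.] [596.7 152.4  71.7]
scene spacer [435.9 268.9] [31.9 44.2] 76.5 z 50.3 med [436.9 267.5  50.5] 139
scene spacer [446.5 166.9] [31.5 45.8] 88.9 z 50.5 med [448.  166.2  50.8] 150
scene spacer [431.3  56.8] [45.2 30.9] 14.6 z 50.0 med [433.2  56.5  50.3] 161
scene spacer [ 439.7 -149.7] [32.  43.8] 56.1 z 50.2 med [ 441.5 -150.    50.5] 183
scene bed [609.1 -22.4] [464.9 148.3] 81.67 12.400638140331417
scene red [ 620.9 -130.1   97.1] [ 605. -134.   60.] [ 628. -123.  102.]
scene blue [613.4 -41.3  58.2] [582. -56.  48.] [639. -21.  62.]
scene blue [628.8 192.5  56.4] [569. 189.  49.] [634. 197.  60.]
scene pusher plate 116 [580. -43.  49.] [631.  -8.  63.] [608.9 -16.3  57.7]
scene mould top 511 [559. 105.  66.] [634. 189.  76.] [599.1 142.3  72. ]
{'vfov': 65.70646984690485, 'cx': 319.96149317003926, 'cy': 201.39298086587647, 'mount': array([[-3.18988270e-04, -9.45916913e-01, -3.24408834e-01,
         8.22486959e+01],
       [ 9.99999878e-01, -4.24513223e-04,  2.54512202e-04,
        -7.81864713e-01],
       [-3.78463237e-04, -3.24408713e-01,  9.45916933e-01,
        -1.17912055e+02],
       [ 0.00000000e+00,  0.00000000e+00,  0.00000000e+00,
         1.00000000e+00]])}
```

```bash
cat >> h.py <<'E'
def rel(*tg):
    """targets (x,y,z,yaw deg) -> row numbers (cm,deg) from the present pose"""
    s=ctrl.read_state();p=s['eef_pos'];y0=s['tool_rot'][2];c,si=np.cos(y0),np.sin(y0)
    print('t',round(s['clock'],1),'pos',p.round(1),'yaw',np.degrees(y0).round(2),'F',s['force'].round(1),'w',s['width'].round(1))
    for x,y,z,w in tg:
        d=np.array([x,y,z])-p
        sp=-(w-np.degrees(y0)+180)%360-0
        sp=((np.degrees(y0)-w+180)%360)-180
        print([round(v,2) for v in ((c*d[0]+si*d[1])/10,(si*d[0]-c*d[1])/10,-d[2]/10,sp)])
E
python3 - <<'E'
from m import *
for n in ['top','scene']:
    im,d=load(n);W=pts(n,d);V=im.max(-1)
    R=(W[...,0]>520)&(W[...,0]<690)&(W[...,1]>-230)&(W[...,1]<230)
    b=(R&(V<95)&(W[...,2]>9.5)&(W[...,2]<16)).astype(np.uint8)
    b=cv2.morphologyEx(b,cv2.MORPH_OPEN,np.ones((3,3)))
    k,l,st,_=cv2.connectedComponentsWithStats(b);i=1+st[1:,4].argmax();p=W[l==i]
    print(n,cv2.minAreaRect(p[:,:2].astype(np.float32)))
    # edge lines
    for lo in (0,1):
        E=[]
        for y in np.arange(-150,180,10):
            q=p[abs(p[:,1]-y)<6]
            if len(q)>5: E.append((y,q[:,0].max() if lo else q[:,0].min()))
        E=np.array(E);f=np.polyfit(E[:,0],E[:,1],1);r=E[:,1]-np.polyval(f,E[:,0]);g=abs(r)<5;f=np.polyfit(E[g,0],E[g,1],1);print(f,g.sum())
rel((450,-250,220,70),(446,166.6,160,89.7))
E
```

```text
top ((603.2704467773438, 65.397216796875), (86.79946899414062, 78.78313446044922), 2.368208646774292)
[  4.08909897 286.23692793] 1
[-1.31375903e-01  6.50201822e+02] 7
scene ((609.2015380859375, -29.103607177734375), (90.83596801757812, 279.4761962890625), 4.045133590698242)
[  2.57314743 283.04621677] 1
[-6.76262468e-02  6.51909301e+02] 27<stdin>:15: RankWarning: Polyfit may be poorly conditioned
<stdin>:15: RankWarning: Polyfit may be poorly conditioned
Traceback (most recent call last):
  File "h.py", line 11, in rel
    print('t',round(s['clock'],1),'pos',p.round(1),'yaw',np.degrees(y0).round(2),'F',s['force'].round(1),'w',s['width'].round(1))
                                                                                                             ^^^^^^^^^^^^^^^^
AttributeError: 'float' object has no attribute 'round'
```

play_rows(targets=[[0,30.4,-23.5,3.6,-45],[0,30.4,-23.5,3.6,-45],[0,30.4,-23.5,3.6,-45],[0,30.4,-23.5,3.6,-45],[0,30.4,-23.5,3.6,-45],[0,30.4,-23.5,3.6,-45],[0,30.4,-23.5,3.6,-45],[0,30.4,-23.5,3.6,-45],[0,30.4,-23.5,3.6,-45],[0,30.4,-23.5,3.6,-45]])

```text
clock: 2.1
eef_pos: [450.0, -249.5, 220.4]
tool_rot: [3.141, 0.0, 1.218]
force: [0.3, -1.0, -0.4]
width: 85.2
gripper_force: 0.0
```

```bash
sed -i "s/s\['width'\].round(1)/round(float(s['width']),1)/" h.py; python3 -c "
from h import *
rel((431,56.3,170,105))"
```

```text
t 2.1 pos [ 450.  -249.5  220.4] yaw 69.81 F [ 0.3 -1.  -0.4] w 85.2
[np.float64(28.05), np.float64(-12.34), np.float64(5.04), np.float64(-35.19)]
```

play_rows(targets=[[0,28.05,-12.3,5,-35],[0,28.05,-12.3,5,-35],[0,28.05,-12.3,5,-35],[0,28.05,-12.3,5,-35],[0,28.05,-12.3,5,-35],[0,28.05,-12.3,5,-35],[0,28.05,-12.3,5,-35],[0,28.05,-12.3,5,-35],[0,28.05,-12.3,5,-35]])

```text
clock: 3.0
eef_pos: [432.0, 53.4, 170.4]
tool_rot: [-3.141, 0.001, 1.824]
force: [0.3, -0.3, 0.6]
width: 85.4
gripper_force: 0.0
```

```bash
python3 -c "
from h import *
rel((431,56.3,33,105))
im,d=ctrl.get_image('wrist');np.savez('w1',im=im,d=d);cv2.imwrite('pics/w1.png',np.clip(im[...,::-1]*1.6,0,255))
"
```

```text
t 3.0 pos [432.   53.4 170.4] yaw 104.51 F [ 0.3 -0.3  0.6] w 85.4
[np.float64(0.31), np.float64(-0.02), np.float64(13.74), np.float64(-0.49)][ WARN:0@0.516] global loadsave.cpp:1063 imwrite_ Unsupported depth image for selected encoder is fallbacked to CV_8U.
```

View pics/w1.png

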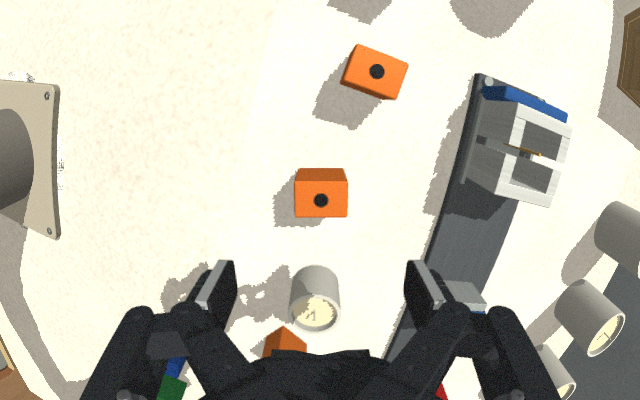

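The wrist view shows the target spacer at (321,195), square to the jaws, with the next spacer at (377,72), the mould at (520,150) and the votive at (316,300) clear of the fingers.

play_rows(targets=[[0,0.3,0,5,-0.5],[0,0.3,0,10,-0.5],[0,0.3,0,13.7,-0.5],[0,0.3,0,13.7,-0.5],[1,0.3,0,13.7,-0.5],[1,0.3,0,13.7,-0.5],[1,0.3,0,13.7,-0.5],[1,0.3,0,13.7,-0.5],[1,0.3,0,13.7,-0.5],[1,0.3,0,13.7,-0.5]])

```text
clock: 4.05
eef_pos: [431.2, 58.4, 33.8]
tool_rot: [3.141, 0.001, 1.836]
force: [-1.4, 0.1, -0.4]
width: 43.5
gripper_force: 60.9
```

```bash
python3 -c "
from h import *
rel((431,56.3,33,105))
# gap from wrist picture w1 (pose then: 432,53.4,170.4, yaw 104.51)
z=np.load('w1.npz');im,d=z['im'],z['d'];c=ctrl.calibration('wrist');f=200/np.tan(np.radians(c['vfov'])/2)
v,u=np.mgrid[0:400,0:640];a=u-c['cx'];b=v-c['cy'];r=np.hypot(a,b);t=np.tan(r/f)/np.maximum(r,1e-6)
P=np.stack([a*t*d,b*t*d,d],-1)@c['mount'][:3,:3].T+c['mount'][:3,3]
y=np.radians(104.51);R=np.array([[np.cos(y),np.sin(y),0],[np.sin(y),-np.cos(y),0],[0,0,-1]])
W=P@R.T+[432,53.4,170.4];np.save('W1',W)
ok=(d>0)&(r<330)
th=np.radians(4.04);o=np.array([609.2,-29.1]);ex=np.array([np.cos(th),np.sin(th)]);ey=np.array([-np.sin(th),np.cos(th)])
B=np.stack([(W[...,:2]-o)@ex,(W[...,:2]-o)@ey,W[...,2]],-1)
for nm,m in [('mould',(B[...,2]>66)&(B[...,2]<78)&(B[...,1]>80)&(B[...,1]<180)),('plate',(B[...,2]>8)&(B[...,2]<16)&(B[...,1]>60)&(B[...,1]<100)),('push',(B[...,2]>46)&(B[...,2]<62)&(B[...,1]>-20)&(B[...,1]<60))]:
    q=B[m&ok&(abs(B[...,0])<60)]
    if len(q): print(nm,len(q),np.percentile(q,[1,50,99],axis=0).round(1).tolist())
"
```

```text
t 4.0 pos [431.2  58.4  33.8] yaw 105.18 F [-1.4  0.1 -0.4] w 43.5
[np.float64(-0.2), np.float64(-0.08), np.float64(0.08), np.float64(0.18)]
mould 1665 [[-36.5, 136.7, 66.3], [-9.6, 148.2, 72.1], [33.5, 179.6, 73.9]]
plate 2433 [[-45.9, 60.3, 9.5], [-6.7, 80.5, 12.2], [42.2, 99.7, 13.7]]
push 331 [[-18.1, 6.5, 46.3], [5.9, 18.4, 55.5], [23.3, 20.0, 58.4]]
```

```bash
cat >> h.py <<'E'
th=np.radians(4.04);o=np.array([609.2,-29.1]);ex=np.array([np.cos(th),np.sin(th)]);ey=np.array([-np.sin(th),np.cos(th)])
def bed(xb,s,z): return (*(o+ex*xb+ey*s),z,94.04)
E
python3 -c "
from h import *
rel(bed(-1,119,130))"
```

```text
t 4.0 pos [431.2  58.4  33.8] yaw 105.18 F [-1.4  0.1 -0.4] w 43.5
[np.float64(-1.41), np.float64(17.08), np.float64(-9.62), np.float64(11.14)]
```

play_rows(targets=[[1,0,0,-5,0],[1,0,0,-9.6,0],[1,-1.4,17.1,-9.6,11.1],[1,-1.4,17.1,-9.6,11.1],[1,-1.4,17.1,-9.6,11.1],[1,-1.4,17.1,-9.6,11.1],[1,-1.4,17.1,-9.6,11.1],[1,-1.4,17.1,-9.6,11.1]])

```text
clock: 4.85
eef_pos: [598.6, 89.9, 128.8]
tool_rot: [-3.14, 0.0, 1.643]
force: [-0.3, 0.3, -1.9]
width: 43.5
gripper_force: 61.6
```

```bash
python3 -c "
from h import *
rel(bed(-1,119,46))"
```

```text
t 4.8 pos [598.6  89.9 128.8] yaw 94.11 F [-0.3  0.3 -1.9] w 43.5
[np.float64(-0.04), np.float64(0.12), np.float64(8.28), np.float64(0.07)]
```

play_rows(targets=[[1,0,0.1,4,0],[1,0,0.1,7,0],[1,0,0.1,8.2,0],[1,0,0.1,8.3,0],[1,0,0.1,8.3,0],[0.3,0,0.1,8.3,0],[0,0,0.1,8.3,0],[0,0,0.1,8.3,0],[0,0,0.1,8.3,0]])

```text
clock: 5.75
eef_pos: [600.8, 89.8, 46.7]
tool_rot: [3.141, -0.0, 1.642]
force: [0.4, -0.3, 0.5]
width: 85.1
gripper_force: 0.0
```

```bash
python3 -c "
from h import *
rel((446,166.6,130,89.7))"
```

```text
t 5.8 pos [600.8  89.8  46.7] yaw 94.07 F [ 0.4 -0.3  0.5] w 85.1
[np.float64(8.76), np.float64(-14.89), np.float64(-8.33), np.float64(4.37)]
```

play_rows(targets=[[0,0,0,-4,0],[0,0,0,-8.3,0],[0,8.8,-14.9,-8.3,4.4],[0,8.8,-14.9,-8.3,4.4],[0,8.8,-14.9,-8.3,4.4],[0,8.8,-14.9,-8.3,4.4],[0,8.8,-14.9,-8.3,4.4],[0,8.8,-14.9,-8.3,4.4],[0,8.8,-14.9,-8.3,4.4]])

```text
clock: 6.65
eef_pos: [447.1, 166.5, 129.4]
tool_rot: [3.14, -0.0, 1.563]
force: [1.0, -0.2, -0.2]
width: 85.4
gripper_force: 0.0
```

```bash
cat >> h.py <<'E'
def gap(name='top',names=('top','scene')):
    for n in names:
        im,d=ctrl.get_image(n);W=pts(n,d);hsv=cv2.cvtColor(im,cv2.COLOR_RGB2HSV)
        B=np.stack([(W[...,:2]-o)@ex,(W[...,:2]-o)@ey,W[...,2]],-1);b=B
        m=((hsv[...,0]>=5)&(hsv[...,0]<=16)&(hsv[...,1]>140)&(W[...,2]>55)&(W[...,2]<70)&(abs(b[...,0])<60)&(abs(b[...,1]-80)<90)).astype(np.uint8)
        k,l=cv2.connectedComponents(m)
        for i in range(1,k):
            q=b[l==i]
            if len(q)>20:
                r=cv2.minAreaRect(q[:,:2].astype(np.float32));print(n,'in gap (bed)',np.round(r[0],1),np.round(r[1],1),round(r[2],1),'z',np.median(q[:,2]).round(1))
        S=hsv[...,1];m=(S<60)&(b[...,2]>66)&(b[...,2]<78)&(abs(b[...,0])<40)&(b[...,1]>100)&(b[...,1]<220);print(n,'mould rear',np.percentile(b[m][:,1],[0.5,2]).round(1))
        m=(S<60)&(b[...,2]>50)&(b[...,2]<60)&(abs(b[...,0])<24)&(b[...,1]>0)&(b[...,1]<80);print(n,'pusher front',np.percentile(b[m][:,1],[95,99]).round(1) if m.any() else None)
E
python3 -c "
from h import *
gap();rel((446,166.6,33,89.7))"
```

```text
Traceback (most recent call last):
  File "h.py", line 29, in gap
    S=hsv[...,1];m=(S<60)&(b[...,2]>66)&(b[...,2]<78)&(abs(b[...,0])<40)&(b[...,1]>100)&(b[...,1]<220);print(n,'mould rear',np.percentile(b[m][:,1],[0.5,2]).round(1))
                                                                                                                            ~~~~~~~~~~~~~^^^^^^^^^^^^^^^^^^^
IndexError: index -1 is out of bounds for axis 0 with size 0
```

play_rows(targets=[[0,0,-0.1,5,0],[0,0,-0.1,9.6,0],[0,0,-0.1,9.6,0],[1,0,-0.1,9.6,0],[1,0,-0.1,9.6,0],[1,0,-0.1,9.6,0],[1,0,-0.1,9.6,0],[1,0,-0.1,9.6,0],[1,0,-0.1,9.6,0]])

```text
clock: 7.6
eef_pos: [446.3, 167.7, 35.8]
tool_rot: [3.137, -0.002, 1.565]
force: [-0.6, 0.7, 4.9]
width: 43.8
gripper_force: 59.4
```

```bash
sed -i "s/;print(n,'mould rear',np.percentile(b\[m\]\[:,1\],\[0.5,2\]).round(1))/;print(n,'mould rear',np.percentile(b[m][:,1],[0.5,2]).round(1) if m.any() else None)/" h.py
python3 -c "
from h import *
gap();rel(bed(-1,84,130))"
```

```text
top mould rear None
top pusher front None
scene in gap (bed) [ -0.9 119.6] [31.5 43.3] 87.9 z 61.9
scene mould rear [136.7 137.4]
scene pusher front [19.9 20.4]
t 7.7 pos [446.3 167.6  35.8] yaw 89.64 F [-0.2  0.5  6.5] w 44.1
[np.float64(-11.2), np.float64(15.67), np.float64(-9.42), np.float64(-4.4)]
```

play_rows(targets=[[1,0,0,-4,0],[1,0,0,-9.4,0],[1,0,0,-9.4,0]])

```text
clock: 8.0
eef_pos: [447.7, 168.7, 133.5]
tool_rot: [3.131, -0.005, 1.565]
force: [-0.3, 0.3, -1.2]
width: 44.1
gripper_force: 60.3
```

```bash
python3 -c "
from h import *
rel(bed(-1,86,130),bed(-1,86,50))
im,d=ctrl.get_image('wrist');cv2.imwrite('pics/w2.png',np.clip(im[...,::-1]*1.6,0,255).astype(np.uint8))
im2,d=ctrl.get_image('scene')
" 
```

```text
t 8.0 pos [447.7 168.7 133.5] yaw 89.65 F [-0.3  0.3 -1.2] w 44.1
[np.float64(-11.11), np.float64(15.51), np.float64(0.35), np.float64(-4.39)]
[np.float64(-11.11), np.float64(15.51), np.float64(8.35), np.float64(-4.39)]
```

View pics/w2.png

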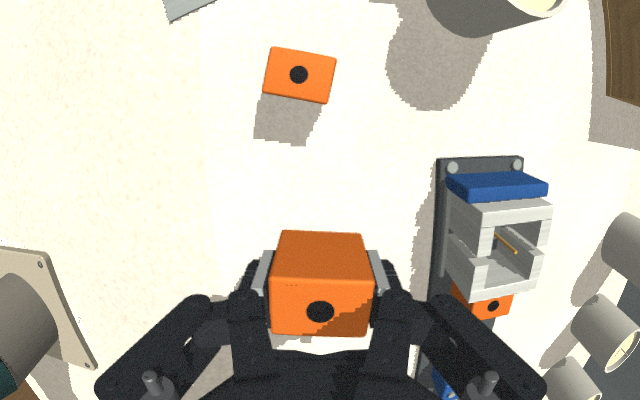

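The wrist view shows the spacer held squarely between the pads at (320,285), the third one at (300,75), and the first standing against the mould at (485,300).

play_rows(targets=[[1,-11.1,15.5,0.3,-4.4],[1,-11.1,15.5,0.3,-4.4],[1,-11.1,15.5,0.3,-4.4],[1,-11.1,15.5,0.3,-4.4],[1,-11.1,15.5,0.3,-4.4],[1,-11.1,15.5,0.3,-4.4],[1,-11.1,15.5,0.3,-4.4]])

```text
clock: 8.8
eef_pos: [597.5, 56.1, 123.7]
tool_rot: [-3.139, -0.0, 1.644]
force: [-0.1, 1.5, -0.6]
width: 43.8
gripper_force: 60.4
```

```bash
python3 -c "
from h import *
rel(bed(-1,86,48));print(ctrl.read_state()['tool_rot'])"
```

```text
t 8.8 pos [597.5  56.1 123.7] yaw 94.19 F [-0.1  1.5 -0.6] w 43.8
[np.float64(0.02), np.float64(0.47), np.float64(7.57), np.float64(0.15)]
[-3.13946650e+00 -3.44513459e-04  1.64385531e+00]
```

play_rows(targets=[[1,0,0,0,0],[1,0,0,0,0],[1,0,0,0,0]])

```text
clock: 9.1
eef_pos: [598.7, 55.8, 124.5]
tool_rot: [3.142, 0.0, 1.643]
force: [1.1, -0.1, -1.4]
width: 43.7
gripper_force: 60.4
```

```bash
python3 -c "
from h import *
rel(bed(-1,86,48));print(ctrl.read_state()['qd'].round(3))"
```

```text
t 9.1 pos [598.7  55.8 124.5] yaw 94.16 F [ 1.1 -0.1 -1.4] w 43.7
[np.float64(0.05), np.float64(0.35), np.float64(7.65), np.float64(0.12)]
[ 0.006  0.     0.001 -0.006  0.001  0.001 -0.   ]
```

play_rows(targets=[[1,0,0.3,4,0.1],[1,0,0.3,7,0.1],[1,0,0.3,7.6,0.1],[1,0,0.3,7.65,0.1],[1,0,0.3,7.65,0.1],[1,0,0.3,7.65,0.1]])

```text
clock: 9.7
eef_pos: [602.2, 55.6, 48.3]
tool_rot: [3.141, -0.0, 1.641]
force: [0.0, -0.5, -0.6]
width: 44.0
gripper_force: 59.9
```

```bash
python3 -c "
from h import *
rel(bed(-1,86,48));gap(names=('scene',))"
```

```text
t 9.7 pos [602.2  55.6  48.3] yaw 94.0 F [ 0.  -0.5 -0.6] w 44.0
[np.float64(0.1), np.float64(-0.0), np.float64(0.03), np.float64(-0.04)]
scene in gap (bed) [-3.9 75.5] [19.3 49.8] 72.7 z 63.0
scene in gap (bed) [ 11.1 132. ] [10.5 22.7] 54.3 z 62.3
scene mould rear [137.  137.5]
scene pusher front [20.6 76.3]
```

play_rows(targets=[[1,0.05,0,0.1,0],[1,0.05,0,0.15,0],[0.3,0.05,0,0.15,0],[0,0.05,0,0.15,0],[0,0.05,0,0.15,0],[0,0.05,0,0.15,0],[0,0,0,-4,0],[0,0,0,-8,0],[0,0,0,-8,0],[0,0,0,-8,0]])

```text
clock: 10.75
eef_pos: [602.6, 55.3, 128.7]
tool_rot: [3.14, 0.0, 1.64]
force: [0.5, 0.4, 0.1]
width: 85.8
gripper_force: 0.0
```

```bash
python3 -c "
from h import *
rel((434.9,268.8,130,76))"
```

```text
t 10.8 pos [602.6  55.3 128.7] yaw 93.96 F [0.5 0.4 0.1] w 85.8
[np.float64(22.46), np.float64(-15.25), np.float64(-0.13), np.float64(17.96)]
```

play_rows(targets=[[0,22.45,-15.25,0,18],[0,22.45,-15.25,0,18],[0,22.45,-15.25,0,18],[0,22.45,-15.25,0,18],[0,22.45,-15.25,0,18],[0,22.45,-15.25,0,18],[0,22.45,-15.25,0,18],[0,22.45,-15.25,0,18],[0,22.45,-15.25,0,18],[0,22.45,-15.25,0,18]])

```text
clock: 11.75
eef_pos: [435.3, 267.1, 127.3]
tool_rot: [3.142, 0.001, 1.323]
force: [-0.2, 0.3, -0.5]
width: 85.4
gripper_force: 0.0
```

```bash
python3 -c "
from h import *
rel((434.9,268.8,34,76));gap()"
```

```text
t 11.8 pos [435.3 267.1 127.3] yaw 75.8 F [-0.2  0.3 -0.5] w 85.4
[np.float64(0.16), np.float64(-0.08), np.float64(9.33), np.float64(-0.2)]
top mould rear None
top pusher front [19.4 19.5]
scene in gap (bed) [ -1.  102.4] [66.5 45.5] 87.8 z 62.2
scene mould rear [136.7 137.2]
scene pusher front [19.5 20.4]
```

play_rows(targets=[[0,0.15,-0.1,4,-0.2],[0,0.15,-0.1,8,-0.2],[0,0.15,-0.1,9.3,-0.2],[0,0.15,-0.1,9.3,-0.2],[1,0.15,-0.1,9.3,-0.2],[1,0.15,-0.1,9.3,-0.2],[1,0.15,-0.1,9.3,-0.2],[1,0.15,-0.1,9.3,-0.2],[1,0.15,-0.1,9.3,-0.2],[1,0.15,-0.1,9.3,-0.2]])

```text
clock: 12.85
eef_pos: [434.7, 271.0, 36.5]
tool_rot: [3.139, -0.002, 1.329]
force: [-0.4, 0.5, 6.5]
width: 43.3
gripper_force: 61.2
```

```bash
python3 -c "
from h import *
rel((434.9,268.8,130,76),bed(-1,51,130))"
```

```text
t 12.8 pos [434.7 271.   36.5] yaw 76.16 F [-0.4  0.5  6.5] w 43.3
[np.float64(-0.21), np.float64(0.07), np.float64(-9.35), np.float64(0.16)]
[np.float64(-20.14), np.float64(22.46), np.float64(-9.35), np.float64(-17.88)]
```

play_rows(targets=[[1,0,0,-5,0],[1,0,0,-9.4,0],[1,-20,22.5,-9.4,-17.9],[1,-20,22.5,-9.4,-17.9],[1,-20,22.5,-9.4,-17.9],[1,-20,22.5,-9.4,-17.9],[1,-20,22.5,-9.4,-17.9],[1,-20,22.5,-9.4,-17.9],[1,-20,22.5,-9.4,-17.9],[1,-20,22.5,-9.4,-17.9]])

```text
clock: 13.85
eef_pos: [604.9, 20.4, 129.2]
tool_rot: [3.141, 0.0, 1.638]
force: [-1.5, 1.4, -0.6]
width: 43.7
gripper_force: 61.1
```

play_rows(targets=[[1,0,0,0,0],[1,0,0,0,0],[1,0,0,0,0]])

```text
clock: 14.15
eef_pos: [603.9, 24.1, 129.2]
tool_rot: [3.142, -0.0, 1.645]
force: [0.4, -0.4, -0.0]
width: 43.3
gripper_force: 61.1
```

```bash
python3 -c "
from h import *
rel(bed(-1,51,48))
im,d=ctrl.get_image('wrist');cv2.imwrite('pics/w3.png',np.clip(im[...,::-1]*1.6,0,255).astype(np.uint8))"
```

```text
t 14.2 pos [603.9  24.1 129.2] yaw 94.24 F [ 0.4 -0.4 -0. ] w 43.3
[np.float64(-0.25), np.float64(0.05), np.float64(8.12), np.float64(0.2)]
```

View pics/w3.png

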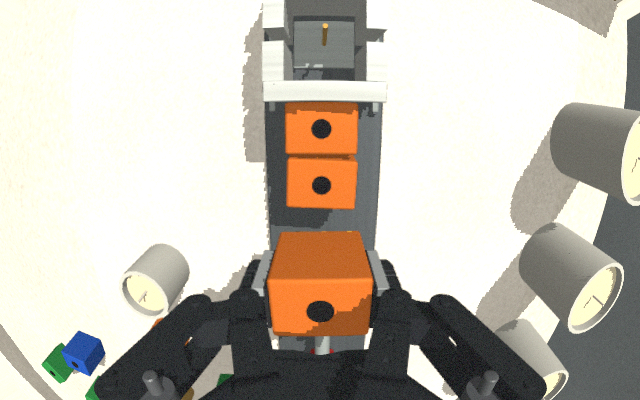

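Two spacers stand square at (321,128) and (321,183) in front of the mould; the third is held square at (320,285), aligned with them.

play_rows(targets=[[1,-0.2,0,4,0.2],[1,-0.2,0,7,0.2],[1,-0.2,0,8,0.2],[1,-0.2,0,8.2,0.2],[1,-0.2,0,8.2,0.2],[0.3,-0.2,0,8.2,0.2],[0,-0.2,0,8.2,0.2],[0,-0.2,0,8.2,0.2],[0,-0.2,0,8.2,0.2]])

```text
clock: 15.1
eef_pos: [604.8, 20.7, 46.9]
tool_rot: [3.141, -0.0, 1.639]
force: [-0.2, 1.0, 0.2]
width: 85.5
gripper_force: 0.0
```

play_rows(targets=[[0,0,0,-4,0],[0,0,0,-8,0],[0,0,0,-11,0],[0,0,0,-11,0],[0,0,0,-11,0]])

```text
clock: 15.6
eef_pos: [604.8, 20.3, 157.2]
tool_rot: [3.141, 0.0, 1.638]
force: [-0.1, 0.8, -0.5]
width: 85.6
gripper_force: 0.0
```

```bash
python3 -c "
from h import *
gap()
rel(bed(-1,-135,155))"
```

```text
top in gap (bed) [ -1.8 119.2] [44.6 29.9] 0.2 z 61.6
top in gap (bed) [-2.3 85. ] [27.2 45.3] 87.8 z 61.5
top mould rear [137.4 137.8]
top pusher front [19.3 19.5]
scene in gap (bed) [-1.7 84.1] [104.1  45.5] 87.1 z 62.0
scene mould rear [136.8 137.6]
scene pusher front [19.1 20.1]
t 15.7 pos [603.7  20.1 155.6] yaw 93.87 F [ 0.2  0.  -0.4] w 85.7
[np.float64(-18.44), np.float64(0.15), np.float64(0.06), np.float64(-0.17)]
```

play_rows(targets=[[1,-19,0.1,0,-0.2],[1,-19,0.1,0,-0.2],[1,-19,0.1,0,-0.2],[1,-19,0.1,0,-0.2],[1,-19,0.1,0,-0.2],[1,-19,0.1,0,-0.2],[1,-19,0.1,3,-0.2],[1,-19,0.1,6.5,-0.2],[1,-19,0.1,6.5,-0.2],[1,-19,0.1,6.5,-0.2]])

```text
clock: 16.7
eef_pos: [618.2, -166.8, 91.5]
tool_rot: [-3.14, -0.002, 1.645]
force: [0.2, 0.2, 0.7]
width: -0.1
gripper_force: 0.0
```

```bash
python3 -c "
from h import *
rel(bed(-1,-120,90))
im,d=ctrl.get_image('scene');a=im[200:330,240:440];np.clip
cv2.imwrite('pics/s2.png',np.clip(cv2.resize(a,(800,520))[...,::-1]*1.6,0,255).astype(np.uint8))
gap()"
```

```text
t 16.7 pos [ 618.2 -166.8   91.5] yaw 94.23 F [0.2 0.2 0.7] w -0.1
[np.float64(1.8), np.float64(-0.02), np.float64(0.15), np.float64(0.19)]
top in gap (bed) [ -2.  118.9] [29.8 44.7] 88.4 z 61.7
top in gap (bed) [-1.6 85. ] [27.2 44. ] 87.7 z 61.5
top in gap (bed) [-3.5 49.5] [44.4 31.8] 0.2 z 61.4
top mould rear [137.3 137.9]
top pusher front [19.  19.4]
scene in gap (bed) [-2.  84.1] [102.2  45.7] 88.3 z 62.1
scene mould rear [136.7 136.9]
scene pusher front [19.2 20.1]
```

View pics/s2.png

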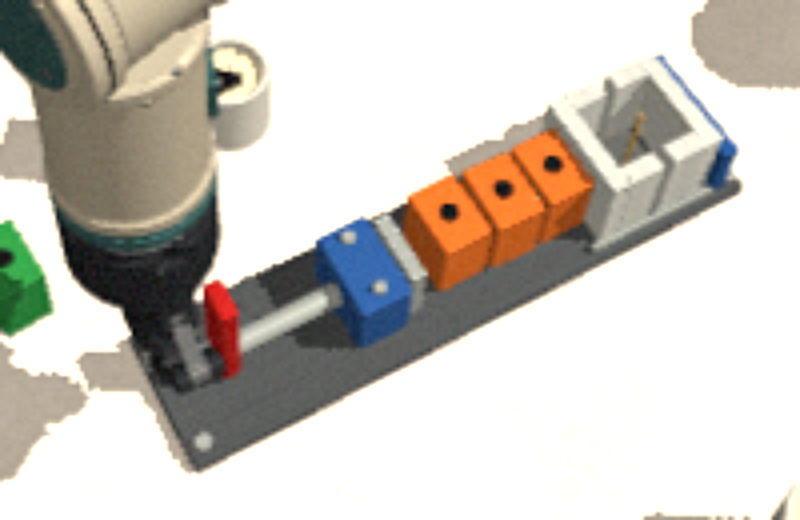

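Three spacers stand in line between pusher (400,255) and mould (570,150); the closed fingers are at (190,350) right behind the red handle (220,330).

play_rows(targets=[[1,0.5,0,0.2,0],[1,1,0,0.2,0],[1,1.5,0,0.2,0],[1,2,0,0.2,0],[1,2.4,0,0.2,0],[1,2.8,0,0.2,0],[1,3.2,0,0.2,0],[1,3.5,0,0.2,0],[1,3.8,0,0.2,0],[1,4,0,0.2,0]])

```text
clock: 17.85
eef_pos: [615.7, -129.3, 90.0]
tool_rot: [3.141, 0.001, 1.642]
force: [-0.0, -4.0, 3.7]
width: -0.0
gripper_force: 2.0
```

```bash
python3 -c "
from h import *
rel(bed(-1,-90,90));gap()"
```

```text
t 17.9 pos [ 615.7 -129.3   90. ] yaw 94.07 F [-0.  -4.   3.7] w -0.0
[np.float64(1.05), np.float64(-0.04), np.float64(0.0), np.float64(0.03)]
top in gap (bed) [ -1.5 118.8] [29.8 44.3] 88.6 z 61.8
top in gap (bed) [-2.9 67.6] [62.7 44.7] 87.1 z 62.0
top mould rear [136.8 137.6]
top pusher front [34.1 34.2]
scene in gap (bed) [-1.9 86.1] [99.3 44.8] 89.2 z 62.1
scene mould rear [136.8 137.3]
scene pusher front [35.8 36. ]
```

play_rows(targets=[[1,0.2,0,0,0],[1,0.4,0,0,0],[1,0.6,0,0,0],[1,0.8,0,0,0],[1,1,0,0,0],[1,1.2,0,0,0],[1,1.4,0,0,0],[1,1.5,0,0,0],[1,1.6,0,0,0],[1,1.6,0,0,0]])

```text
clock: 18.95
eef_pos: [614.8, -116.7, 89.9]
tool_rot: [3.141, 0.005, 1.64]
force: [1.5, -10.6, 3.9]
width: 0.3
gripper_force: 5.1
```

```bash
python3 -c "
from h import *
rel(bed(-1,-80,90));gap()"
```

```text
t 18.9 pos [ 614.8 -116.7   89.9] yaw 93.95 F [  1.5 -10.6   3.9] w 0.3
[np.float64(0.78), np.float64(-0.04), np.float64(-0.01), np.float64(-0.09)]
top in gap (bed) [-2.1 95.8] [93.  46.4] 89.2 z 61.9
top mould rear [145.3 145.8]
top pusher front [47.  47.3]
scene in gap (bed) [-2.4 96.3] [95.8 45.1] 88.8 z 62.3
scene mould rear [144.5 145.2]
scene pusher front [48.  48.4]
```

play_rows(targets=[[1,0.2,0,0,0],[1,0.4,0,0,0],[1,0.6,0,0,0],[1,0.6,0,0,0],[1,0.6,0,0,0],[1,0.6,0,0,0],[1,0.6,0,0,0],[1,0.6,0,0,0]])

```text
clock: 19.85
eef_pos: [614.8, -116.6, 90.0]
tool_rot: [3.141, 0.012, 1.636]
force: [2.9, -18.0, 4.3]
width: -0.2
gripper_force: 9.8
```

```bash
python3 -c "
from h import *
rel(bed(-1,-80,90));gap()
im,d=ctrl.get_image('scene');a=im[200:330,240:440]
cv2.imwrite('pics/s3.png',np.clip(cv2.resize(a,(800,520))[...,::-1]*1.6,0,255).astype(np.uint8))"
```

```text
t 19.9 pos [ 614.8 -116.6   90. ] yaw 93.74 F [  2.9 -18.    4.3] w -0.2
[np.float64(0.77), np.float64(-0.04), np.float64(0.0), np.float64(-0.3)]
top in gap (bed) [-2.1 95.7] [92.5 45.8] 88.6 z 61.8
top mould rear [145.2 145.9]
top pusher front [47.  47.2]
scene in gap (bed) [-2.6 96.8] [95.1 45.8] 88.3 z 62.2
scene mould rear [144.7 145. ]
scene pusher front [48.2 48.8]
```

View pics/s3.png

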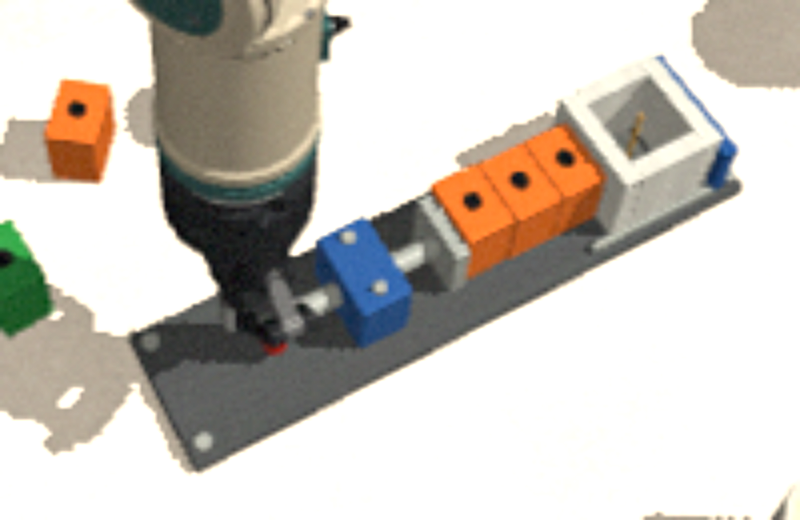

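The seam is gone at (640,170), the three spacers are tight from (440,240) to (600,180), and the push rose from 11 to 18 N without further motion, so the mould is shut.

```bash
python3 -c "
from cell import ctrl
print(ctrl.finish_job())"
```

```text
the job is handed in; nothing more can be done
None
```

I handed the job in with three orange spacers packed upright in the gap, the mould shut, and the arm still pushing the handle at about 18 N; the verdict has not been reported back.

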